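Lacquered brooch held over the drip tray with tongs

TASK

The blue brooch on the drying stand is wet with lacquer. First clear the drip tray: hang the red and green bead bracelet that lies in it on the hook and let go of it. Then squeeze the wooden tongs on the blue brooch, without touching it with the gripper or disturbing the brown brooch beside it or the little wooden stool, and finish while still holding it in the tongs, level and steady, over the middle of the orange tray, at least 15 cm above the table.

Things in the scene. Friction and masses are not known exactly. Their poses are not given: they have to be found in the camera images.
- bracelet: stiff ring of red and green beads, 68 mm outside and 30 mm inside diameter, 12 mm thick, 30 g, lying flat in the orange tray, on its floor. Origin: centre of its underside. It can be gripped across its full diameter along the tray's length
- tray: fixed orange-brown wooden drip tray, 85 x 190 mm, walls 21 mm high and 4 to 5 mm thick, floor 5 mm above the table. Origin: centre of its underside; y axis along its length
- hook: fixed dark steel stand: round foot 100 mm across, upright post 16 mm thick and 170 mm high, with a hook arm (round bar 8 mm thick, axis 150 mm above the table) that runs 90 mm along the stand's -x axis and turns up at its end. Origin: centre of the foot's underside
- hook_tip (a point): centre of the round upturned end of the hook arm, 172 mm above the table, 22 mm above the axis of the arm, 94 mm from the post's axis; the bar's end reaches 4 mm higher. The last 16 mm of the arm rise steeply, so a ring lowered flat over the tip and let go hangs on the arm
- stand: fixed wooden drying stand: board 50 x 150 x 12 mm with two posts 50 mm either side of its middle along its y axis; the posts' flat tops are 20 mm across, 36 mm above the table. Origin: centre of the board's underside. At yaw 0 its x axis points away from the robot
- blue_brooch: round blue brooch with a pink button, 36 mm in diameter, 12 mm thick (the sides, which can be gripped, reach 10 mm up), 12 g, lying flat on one post of the stand and overhanging it all round. Origin: centre of its underside
- brown_brooch: round light brown wooden brooch with a dark centre, same size, on the stand's other post. Origin: centre of its underside
- tongs: light wooden spring tongs, 205 mm long, 24 mm high, 72 g, lying so that they are squeezed level, along their y axis; tips to their +x. Origin: at their underside, on the midline, under the middle of the arms' straight grip parts (from 55 mm behind to 30 mm ahead of it), the place to grip. There they measure 54 mm over the arms' outsides at rest, 40 mm when shut on the brooch
- tongs_jaws (a point): middle between the black V-shaped rubber jaws, 80 mm ahead (+x) of the tongs' origin and 12 mm above it. Jaws 16 mm high, shaped to fit a disc of 36 mm; at rest the gap between them is 54 mm at the V's ends and 68 mm at its bottom, and the tips are 84 mm wide overall
- tongs_left: the tongs' arm on the +y side, hinged at the dark round pivot end (origin at its hinge, 85 mm behind the tongs' origin). Springs open both arms alike, with 4 N at the grip at rest and 8 N when shut on the brooch; squeezed to about 50 mm at the grip, the tongs can be lifted and carried with the jaws still open
- tongs_right: the tongs' arm on the -y side, mirror image of the left one (origin at its hinge)
- stool: loose miniature three-legged stool of brown wood, 52 mm across, 40 mm high. Origin: centre of its underside

How it is judged:
By the outcome, as a careful person would: the job done as asked, in the order asked, and still so for the second after the job is handed in, while the arm keeps its last pose, push and grip.
It also fails if it takes over 54 s, if anything falls off the work surface, if the arm or the gripper's body presses on something with over 40 N, if the wrist force passes 120 N, or if a joint passes its speed limit or range.

ROBOT

A 6-joint arm with a two-finger parallel gripper is mounted at the origin on the work surface; the furniture and walls round the work are solid. World frame = base frame: x ahead of the robot, y to its left, z up, the work surface at z = 0. Lengths are in m, angles in rad, forces in N, time in s.
With the tool pointing down it reaches from about 0.3 to 0.75 m from the base axis. Payload 8.5 kg.
Tool frame: the origin (TCP) lies between the finger pads; the fingertips stand 22 mm ahead of it and the grasp point (between the pads) lies 3 mm ahead of it; z points along the fingers, y is the line along which they close (so a half turn about z gives the same grasp; the last joint's range is limited). The gripper opens to 85 mm and grips with 20 to 120 N. Pads are 22 mm wide; open, the fingers measure 114 mm over their backs; the gripper's body (76 mm by 85 mm) begins 54 mm behind the grasp point. The pads swing forward as they close: fully open they stand 13 mm farther back than shut.
Start: joints at [0.929, 0.381, 1.297, -0, 1.464, -0.215], TCP at [0.228, 0.501, 0.253] pointing down, gripper open.
Joint ranges: [-3.11, 3.11], [-0.89, 2.33], [0.22, 2.48], [-1.42, 4.56], [0.17, 2.85], [-2.88, 2.88]. Speed limits (rad/s): [2.39, 2.39, 3.14, 3.14, 3.14, 3.14].

INTERFACE

Orientations are given as [roll, pitch, yaw] about the fixed x, y, z axes, in that order (R = Rz(yaw) Ry(pitch) Rx(roll)).
In Python, from bench import env gives the robot as it stands.
- The arm moves only by the shell command python3 -m creep 'ROWS' [FORCE]. ROWS is JSON, a list of rows, each a list of 5 numbers: the opening, from 0 (shut) to 1 (fully open), then the shift along the world's x, y, z normalised to -1 to 1, where 1 is 0.12 m, then the turn about the world's z normalised to -1 to 1, where 1 is 2 pi rad. In form: [[claw, x, y, z, turn], ...]. A call has 1 to 10 rows; each row is the pose to reach, as a shift and turn from the pose commanded when the call began, turning the shorter way round; what a row does not reach only later rows make up. A row lasts 1/10 s, in which the tool goes at most 50 mm and 8.59 degrees, less where a joint would pass 70% of its speed; a pose out of reach is approached as far as the arm can. A call with a number of a shift or a turn outside -1 to 1 is refused whole. A call with a gripper value outside its range is refused whole. The fingers move at their own pace and stop on an object; FORCE is the grip in N (left out, the last holds). Time passes only in rows, so rows that repeat a pose let the fingers close. It gives the time, the measured TCP pose, the force, the opening and the grip force at its end, in the units of the state.
- env.read_state(): the state, without advancing time (a new reading comes with each control period).
- env.camera(name): name is "scene" or "top" or "wrist"; returns a dict with "pixels" (480x640x3 uint8, blue, green, red), "range_z" (480x640 float32, m along the optical axis (not along the pixel's ray), 0 where there is no reading), "vfov" (degrees; the focal length in pixels is half the picture's height over the tangent of half this angle, whatever the lens; pixels are square), "cx", "cy" (the principal point, pixels), "extrinsics" (4x4, takes a point from world to camera coordinates); the wrist camera has in their place "T_tool_cam" (4x4, takes a point from camera to tool coordinates, whose origin is the TCP and whose axes are the flange's). Camera axes: x right, y down, z forward; pixel columns grow to the right and rows downward; lengths in m; the calibration is good to about 2 mm. A picture is of the moment at which its call begins: read the wrist's pose just before it.
- env.close_job(): hands the job in; it is judged then, once.
Trained networks look in a picture, given as the dict that the camera call returned (one of the last four; its "shot" number tells which), for a name from the list of things; names that differ only in an ending like _2 or _b are one class to them, and where a whole thing is asked for, a point or a joint stands for the part that bears it (a point fixed in the world has none). Each returns a list of dicts, best first, with "score" (0 to 1); they miss things now and then, are a little off and sometimes report something else, mostly with a low value. They report only what shows in the picture. A call takes as long as a camera call.
- env.find_in(name, picture): "point" ([x, y, z] in m, in world coordinates, good to about 4 mm: the middle of the surface that is visible of it).
The state is a dict: "time": time; "joint_positions": joint angles; "dq": joint speeds; "joint_torque": joint torques, N m; "tool_pos": TCP position; "eef_rot": TCP orientation; "force": force on the tool from outside, world axes, zero at the start; "moment": the same for the moment, N m; "width": finger opening in m; "finger_force": force on a finger pad.
Only numpy, scipy, OpenCV 4.12 (cv2) and the standard library are available. Lean on these libraries where they do the work, as an engineer would, in place of code of your own. Each camera call takes 0.05 s, during which the arm holds its last target. There are 200 camera calls.

## Working session

There is one attempt and no reset: what is moved stays moved. The work goes in short steps, Python scripts to look and compute and a shell command to move; the robot and the scene stay as the last step left them, time stands still between calls to the robot, and variables do not carry over. Pictures are saved under pics/ and viewed, at most 10 in all, crops included, and the job is handed in when it is done.

```bash
mkdir -p pics; ls; python3 - <<'E'
from bench import env
import cv2,numpy as np
s=env.read_state();print(s['time'],s['tool_pos'],s['eef_rot'],s['width'])
for n in('top','scene'):
    p=env.camera(n);cv2.imwrite(f'pics/{n}0.png',p['pixels']);np.savez(f'{n}0.npz',**{k:v for k,v in p.items()})
    print(n,p['vfov'],p['cx'],p['cy'],np.round(p['extrinsics'],3).tolist())
    for o in['bracelet','tray','hook','stand','blue_brooch','brown_brooch','tongs','tongs_jaws','tongs_left','tongs_right','stool']:
        print(o,[(np.round(d['point'],3).tolist(),round(d['score'],2)) for d in env.find_in(o,p)[:2]])
E
```

```text
pics
0.0 [0.22752553 0.50043925 0.25270472] [-3.14014576e+00 -2.92036499e-04  2.71479753e+00] 0.0852794140973333
top 57.392573807421506 313.3415689659899 238.35919022462411 [[-0.017, -1.0, 0.01, -0.001], [-0.999, 0.017, -0.045, 0.492], [0.045, -0.01, -0.999, 1.15], [0.0, 0.0, 0.0, 1.0]]
bracelet [([0.545, 0.177, 0.019], 0.56), ([0.437, 0.36, 0.038], 0.2)]
tray [([0.548, 0.168, 0.006], 0.66), ([0.635, 0.404, 0.013], 0.15)]
hook [([0.63, 0.41, 0.01], 0.95)]
stand [([0.544, -0.197, 0.005], 0.71)]
blue_brooch []
brown_brooch [([0.548, -0.243, 0.043], 0.71)]
tongs [([0.423, -0.361, 0.024], 0.68)]
tongs_jaws [([0.424, -0.358, 0.03], 0.76)]
tongs_left [([0.448, -0.354, 0.023], 0.61)]
tongs_right [([0.42, -0.402, 0.023], 0.78)]
stool [([0.44, 0.359, 0.037], 0.69)]
scene 57.97498010369104 324.88702704282645 235.16198487932863 [[0.833, -0.553, 0.004, -0.428], [-0.245, -0.375, -0.894, 0.243], [0.496, 0.744, -0.448, 0.874], [0.0, 0.0, 0.0, 1.0]]
bracelet [([0.423, -0.376, 0.013], 0.71)]
tray [([0.548, 0.156, 0.006], 0.97)]
hook [([0.632, 0.403, 0.012], 0.8), ([0.422, -0.373, 0.013], 0.73)]
stand [([0.538, -0.205, 0.015], 0.69)]
blue_brooch []
brown_brooch [([0.541, -0.254, 0.044], 0.7)]
tongs [([0.423, -0.368, 0.012], 0.78), ([0.542, -0.249, 0.046], 0.61)]
tongs_jaws [([0.424, -0.37, 0.011], 0.78)]
tongs_left [([0.439, -0.357, 0.02], 0.83), ([0.539, -0.248, 0.045], 0.72)]
tongs_right [([0.42, -0.404, 0.015], 0.63)]
stool [([0.439, 0.361, 0.041], 0.48)]
```

View pics/top0.png

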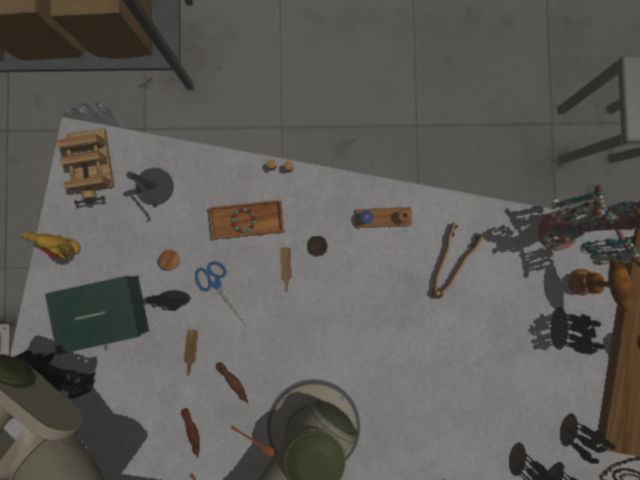

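View pics/scene0.png

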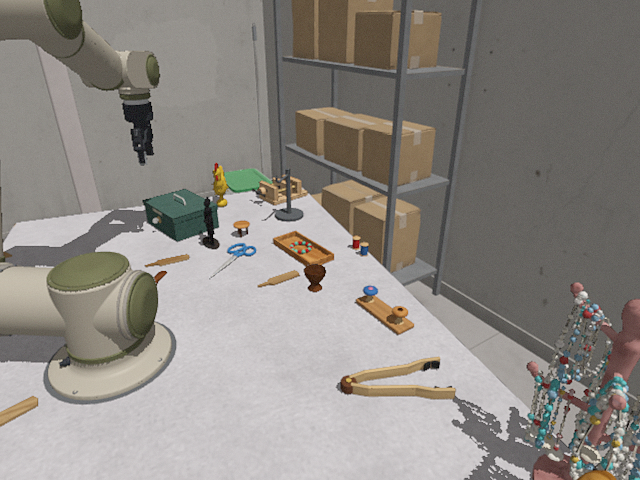

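The top view shows the tray at (247,220) with the bracelet in it, the hook foot at (155,187), the stool at (168,260), and the stand with the blue brooch at (365,216) and brown at (402,216). The tongs' pivot is at (436,293), with tips at (452,226) and (477,238). Next I measure using the depth.

```bash
cat > h.py <<'E'
import numpy as np,cv2
def cloud(p,E=None):
    f=240/np.tan(np.radians(float(p['vfov']))/2);z=np.asarray(p['range_z'],float)
    v,u=np.mgrid[:480,:640];P=np.stack([(u-p['cx'])/f*z,(v-p['cy'])/f*z,z,np.ones_like(z)],-1)
    M=np.linalg.inv(p['extrinsics']) if E is None else E
    return (P@np.asarray(M).T)[...,:3]
def box(P,m):
    q=P[m];r=cv2.minAreaRect(q[:,:2].astype(np.float32)*1000);return len(q),np.round(r[0],1),np.round(r[1],1),round(r[2],1),'z',np.round(np.percentile(q[:,2],[5,50,95]),4)
def inr(P,x0,x1,y0,y1,z0,z1):
    return (P[...,0]>x0)&(P[...,0]<x1)&(P[...,1]>y0)&(P[...,1]<y1)&(P[...,2]>z0)&(P[...,2]<z1)
E
python3 - <<'E'
from h import *
for n in('top','scene'):
    p=np.load(n+'0.npz');P=cloud(p);hsv=cv2.cvtColor(p['pixels'],cv2.COLOR_BGR2HSV);g=lambda m:m
    print(n,'table z',np.median(P[inr(P,.3,.45,0.0,.1,-.02,.02)][:,2]))
    print('tray',box(P,inr(P,.45,.65,.04,.28,.013,.03)))
    print('tray all',box(P,inr(P,.47,.62,.04,.28,.004,.03)))
    b=inr(P,.5,.6,.1,.24,.004,.03)&((hsv[...,0]>35)&(hsv[...,0]<100)&(hsv[...,1]>60));print('beads green',box(P,b))
    print('foot',box(P,inr(P,.55,.75,.3,.5,.004,.03)))
    print('hookarm',box(P,inr(P,.5,.75,.3,.55,.12,.148)),box(P,inr(P,.5,.75,.3,.55,.148,.165)),box(P,inr(P,.5,.75,.3,.55,.165,.2)))
    print('board',box(P,inr(P,.49,.61,-.32,-.1,.006,.02)))
    print('blue',box(P,inr(P,.49,.61,-.2,-.1,.036,.06)));print('brown',box(P,inr(P,.49,.61,-.3,-.2,.036,.06)))
    print('stool',box(P,inr(P,.38,.5,.31,.41,.03,.06)))
    t=inr(P,.32,.55,-.48,-.29,.012,.04);print('tongs',box(P,t))
    if n=='top':
        q=P[t]
        for x in np.arange(.33,.55,.01):
            s=q[abs(q[:,0]-x)<.003]
            if len(s): print(round(x,3),np.round(np.sort(s[:,1])[[0,len(s)//4,len(s)//2,3*len(s)//4,-1]],4))
        q=P[inr(P,.5,.75,.3,.55,.1,.2)];print(np.round(q[::max(1,len(q)//30)],3).tolist())
E
```

```text
top table z 0.00023066553387707245
tray (621, array([545.7, 166.4]), array([ 85.4, 190. ]), 4.7, 'z', array([0.0138, 0.0193, 0.0238]))
tray all (1887, array([544.7, 159.4]), array([236.4, 149.5]), 89.2, 'z', array([0.0043, 0.0074, 0.0223]))
beads green (49, array([542.7, 174.5]), array([56.8, 57.7]), 62.4, 'z', array([0.013 , 0.0162, 0.0196]))
foot (1048, array([651.9, 400.3]), array([192.6, 196.5]), 0.4, 'z', array([0.0044, 0.0112, 0.0152]))
hookarm (26, array([615.3, 391. ]), array([69.1,  8.5]), 35.1, 'z', array([0.1214, 0.1321, 0.1478])) (135, array([603.4, 385.2]), array([98.1, 14.4]), 36.1, 'z', array([0.1496, 0.1533, 0.1614])) (53, array([602.5, 385.2]), array([105. ,  15.5]), 36.3, 'z', array([0.1663, 0.1698, 0.1751]))
board (751, array([ 561.1, -210.5]), array([216.4,  86.1]), 89.8, 'z', array([0.0078, 0.0119, 0.0157]))
blue (149, array([ 545.3, -145.2]), array([34.5, 33.5]), 0.4, 'z', array([0.0397, 0.0444, 0.0479]))
brown (151, array([ 546.4, -246.7]), array([34.2, 33.8]), 84.6, 'z', array([0.0392, 0.0443, 0.0482]))
stool (325, array([443. , 362.9]), array([51.5, 48.9]), 8
[... 2404 characters left out ...]
(57, array([599.1, 383.2]), array([103.2,  13.5]), 36.6, 'z', array([0.1487, 0.153 , 0.1636])) (13, array([599.5, 383.7]), array([100.4,  12.6]), 37.1, 'z', array([0.1656, 0.1682, 0.173 ]))
board (795, array([ 544.5, -196. ]), array([ 50.4, 150.8]), 1.4, 'z', array([0.0072, 0.01  , 0.0131]))
blue (121, array([ 543.3, -146.5]), array([31.8, 33. ]), 61.8, 'z', array([0.037 , 0.0422, 0.045 ]))
brown (147, array([ 545.7, -245.9]), array([33.5, 32.5]), 47.0, 'z', array([0.0371, 0.0422, 0.045 ]))
stool (115, array([439.2, 362.2]), array([50.5, 48.1]), 38.4, 'z', array([0.0331, 0.0373, 0.0398]))
tongs (1450, array([ 419.3, -372.2]), array([ 87.7, 200.9]), 63.2, 'z', array([0.0129, 0.0199, 0.0231]))
```

The scene view agrees: hook post at (290,195), tray at (303,247), tongs at (400,380), and a goblet at (315,275) to steer clear of. Next: fingertip offset, bracelet fit, tongs pivot and goblet.

```bash
python3 - <<'E'
from h import *
from scipy.optimize import least_squares as ls
p=np.load('scene0.npz');P=cloud(p)
q=P[inr(P,.12,.34,.4,.6,.15,.5)];print('tipz',np.sort(q[:,2])[:12].round(4))
t=np.load('top0.npz');T=cloud(t)
fit=lambda q,r:ls(lambda c:np.hypot(*(q[:,:2]-c[:2]).T)-r,q[:,:2].mean(0),loss='soft_l1',f_scale=.003).x
for n,C in(('t',T),('s',P)):
    q=C[inr(C,.515,.575,.13,.22,.0105,.03)];print(n,'brace',fit(q,.0245),len(q))
    print('goblet',box(C,inr(C,.42,.53,-.06,.03,.02,.1)))
    q=C[inr(C,.57,.7,.34,.48,.005,.02)];print('foot',np.median(q,0), (q.min(0)+q.max(0))/2)
    print('post',box(C,inr(C,.61,.67,.38,.44,.03,.14)),box(C,inr(C,.61,.67,.38,.44,.162,.18)))
    print('tip',box(C,inr(C,.54,.58,.33,.375,.162,.19)))
    px=t if n=='t' else p
    h=cv2.cvtColor(px['pixels'],cv2.COLOR_BGR2HSV);m=inr(C,.3,.4,-.37,-.3,.004,.04)&(h[...,2]<np.percentile(h[...,2][inr(C,.3,.4,-.37,-.3,.004,.04)],40))
    print('dark pivot',box(C,m))
E
```

```text
tipz [0.2415 0.242  0.2427 0.2435 0.2435 0.2437 0.2442 0.2445 0.2445 0.2446
 0.2449 0.245 ]
t brace [0.54431879 0.17459545] 218
goblet (357, array([471. , -17.9]), array([51. , 51.3]), 89.0, 'z', array([0.0266, 0.0388, 0.0568]))
foot [0.63650428 0.40239646 0.01162691] [0.63283316 0.40889923 0.01170379]
post (108, array([636.8, 408.3]), array([ 8.6, 15.6]), 59.3, 'z', array([0.034 , 0.0821, 0.1302])) (45, array([639.1, 411.6]), array([13.9, 15.5]), 61.0, 'z', array([0.1635, 0.1694, 0.1719]))
tip (13, array([566.1, 352.7]), array([7.9, 6.1]), 39.6, 'z', array([0.1689, 0.1736, 0.1759]))
dark pivot (107, array([ 361.5, -337.7]), array([47.5, 64.2]), 67.8, 'z', array([0.0047, 0.0165, 0.0256]))
s brace [0.54242609 0.17391936] 94
goblet (354, array([470.2, -16.6]), array([57.4, 53.3]), 71.4, 'z', array([0.0281, 0.0447, 0.0549]))
foot [0.63162136 0.40535219 0.00959108] [0.63632071 0.41015443 0.01253969]
post (146, array([636.2, 411.2]), array([21.1, 15.4]), 60.5, 'z', array([0.0337, 0.0826, 0.1327])) (11, array([635.6, 409.4]), array([ 8.1, 13.5]), 54.2, 'z', array([0.1629, 0.1657, 0.168 ]))
tip (9, array([563.6, 352. ]), array([8.4, 3.3]), 59.9, 'z', array([0.163 , 0.1687, 0.1731]))
dark pivot (240, array([ 351.6, -340.4]), array([32.5, 51.1]), 52.2, 'z', array([0.0052, 0.0175, 0.0214]))
```

```bash
python3 -m creep '[[1,0.5,-0.5,-0.05,0.02],[1,1,-1,-0.1,0.04],[1,1,-1,-0.2,0.06],[1,1,-1,-0.2,0.08],[1,1,-1,-0.2,0.081],[1,1,-1,-0.2,0.081]]'; python3 -m creep '[[1,0.4,-0.4,0,0],[1,0.8,-0.8,0,0],[1,1,-1,0,0],[1,1,-1,0,0],[1,1,-1,0,0]]'
```

```text
time: 1.8
tool_pos: [0.3476, 0.3808, 0.2295]
eef_rot: [3.141, -0.0, -3.062]
force: [0.2, -0.4, 0.7]
width: 0.0853
finger_force: 0.0
time: 2.3
tool_pos: [0.4688, 0.2601, 0.2294]
eef_rot: [3.142, 0.001, -3.063]
force: [0.3, 0.4, -0.1]
width: 0.0854
finger_force: 0.0
```

```bash
python3 -m creep '[[1,0.3,-0.35,-0.2,0],[1,0.62,-0.715,-0.5,0],[1,0.62,-0.715,-1,0],[1,0.62,-0.715,-1,0],[1,0.62,-0.715,-1,0],[1,0.62,-0.715,-1,0]]'; python3 - <<'E'
from h import *
from bench import env
from scipy.spatial.transform import Rotation as R
s=env.read_state();print(s['tool_pos'],s['eef_rot'])
p=env.camera('wrist');cv2.imwrite('pics/w1.png',p['pixels'])
T=np.eye(4);T[:3,:3]=R.from_euler('xyz',s['eef_rot']).as_matrix();T[:3,3]=s['tool_pos']
C=cloud(p,T@p['T_tool_cam']);m=inr(C,.5,.59,.1,.24,.011,.03);print(box(C,inr(C,.51,.575,.13,.22,.0115,.03)),box(C,inr(C,.47,.62,.05,.3,.013,.03)))
E
```

```text
time: 2.9
tool_pos: [0.5418, 0.1765, 0.1104]
eef_rot: [3.141, 0.001, -3.059]
force: [0.8, 0.3, 0.6]
width: 0.0854
finger_force: 0.0
[0.54175032 0.17654311 0.11036909] [ 3.14125525e+00  6.49688091e-04 -3.05856338e+00]
(4573, array([542.5, 169.8]), array([65.1, 79.2]), 0.2, 'z', array([0.0125, 0.0155, 0.0177])) (14214, array([547.5, 167.6]), array([ 85.2, 190.2]), 4.8, 'z', array([0.0137, 0.0194, 0.0218]))
```

View pics/w1.png

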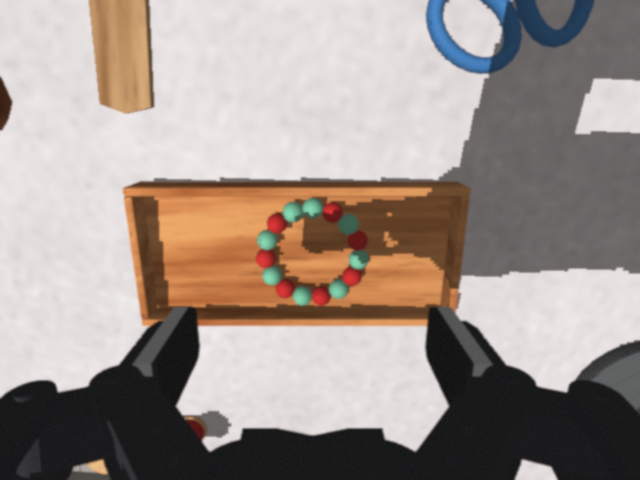

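The wrist view shows the ring at about (313,252), with radius about 52 px, in the tray spanning (125–470, 183–325). I fit its centre by colour.

```bash
cat >> h.py <<'E'
from scipy.spatial.transform import Rotation as R
from scipy.optimize import least_squares as ls
fit=lambda q,r:ls(lambda c:np.hypot(*(q[:,:2]-c[:2]).T)-r,q[:,:2].mean(0),loss='soft_l1',f_scale=.003).x
def wrist(env,name=None):
    s=env.read_state();p=env.camera('wrist')
    T=np.eye(4);T[:3,:3]=R.from_euler('xyz',s['eef_rot']).as_matrix();T[:3,3]=s['tool_pos']
    if name: cv2.imwrite(name,p['pixels'])
    return s,p,cloud(p,T@p['T_tool_cam']),cv2.cvtColor(p['pixels'],cv2.COLOR_BGR2HSV)
E
python3 - <<'E'
from h import *
from bench import env
s,p,C,h=wrist(env)
m=inr(C,.5,.59,.13,.22,.007,.03)&(((h[...,0]>60)&(h[...,0]<100)&(h[...,1]>60))|(((h[...,0]<4)|(h[...,0]>172))&(h[...,1]>150)))
q=C[m];print(len(q),fit(q,.026),box(C,m),s['tool_pos'])
E
```

```text
3822 [0.54450625 0.17587805] (3822, array([544.9, 175.3]), array([64.2, 65.3]), 54.2, 'z', array([0.0127, 0.0157, 0.0174])) [0.54210143 0.17654796 0.11117211]
```

```bash
python3 -m creep '[[1,0.02,-0.01,-0.25,0],[1,0.02,-0.01,-0.5,0],[1,0.02,-0.01,-0.65,0],[1,0.02,-0.01,-0.72,0],[1,0.02,-0.01,-0.74,0],[1,0.02,-0.01,-0.74,0]]' 40; python3 -m creep '[[0.7,0,0,0,0],[0.7,0,0,0,0],[0.7,0,0,0,0],[0.7,0,0,0,0],[0.7,0,0,0,0],[0.7,0,0,0,0]]' 30
```

```text
time: 3.6
tool_pos: [0.545, 0.1741, 0.0217]
eef_rot: [3.142, 0.002, -3.059]
force: [-0.1, -0.1, 0.3]
width: 0.0853
finger_force: 0.0
time: 4.2
tool_pos: [0.545, 0.1738, 0.0221]
eef_rot: [3.141, 0.002, -3.059]
force: [-2.2, 0.4, 6.9]
width: 0.0637
finger_force: 31.5
```

```bash
python3 -m creep '[[0.6,0,0,0.05,0],[0.6,0,0,0.15,0],[0.6,0,0,0.35,0],[0.6,0,0,0.6,0],[0.6,0,0,0.9,0],[0.6,0,0,1,0],[0.6,0,0,1,0]]' 40; python3 - <<'E'
from h import *
from bench import env
s,p,C,h=wrist(env,'pics/w2.png');print(s['tool_pos'],s['width'],s['finger_force'])
t=s['tool_pos'];m=inr(C,t[0]-.05,t[0]+.05,t[1]-.05,t[1]+.05,.06,.2)&(((h[...,0]>60)&(h[...,0]<100)&(h[...,1]>60))|(((h[...,0]<4)|(h[...,0]>172))&(h[...,1]>150)))
print(box(C,m))
E
```

```text
time: 4.9
tool_pos: [0.5451, 0.1737, 0.1427]
eef_rot: [3.142, 0.004, -3.059]
force: [0.1, 0.8, -0.3]
width: 0.0635
finger_force: 43.9
[0.54510163 0.17374597 0.14273962] 0.06348424024609171 43.92054378055036
(9983, array([545.4, 173.1]), array([64.7, 65.6]), 40.6, 'z', array([0.1326, 0.1359, 0.1377]))
```

View pics/w2.png

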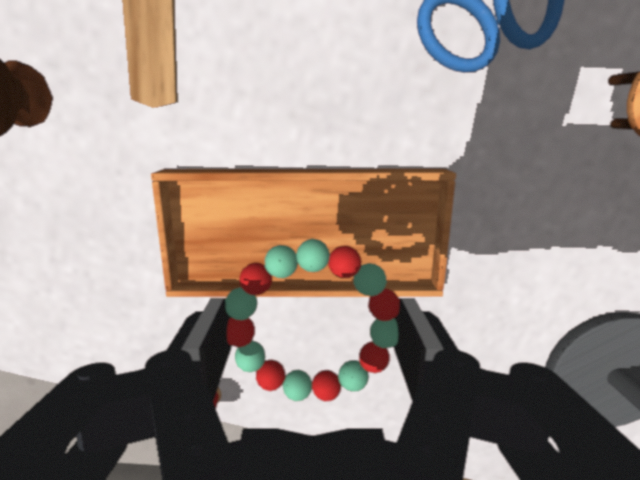

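Ring is gripped level: centre on the TCP, top about z=0.138. I raise it and move over the hook tip.

```bash
python3 -m creep '[[0.6,0,0,0.3,0],[0.6,0,0.1,0.6,0],[0.6,0.05,0.3,0.75,0],[0.6,0.1,0.6,0.75,0.02],[0.6,0.16,0.9,0.75,0.04],[0.6,0.16,1,0.75,0.06],[0.6,0.16,1,0.75,0.08],[0.6,0.16,1,0.75,0.09],[0.6,0.16,1,0.75,0.09]]'; python3 -m creep '[[0.6,0,0.15,0,0],[0.6,0,0.35,0,0],[0.6,0,0.48,0,0],[0.6,0,0.48,0,0],[0.6,0,0.48,0,0]]'; python3 - <<'E'
from h import *
from bench import env
s,p,C,h=wrist(env,'pics/w3.png');t=s['tool_pos'];print(t,s['width'],s['finger_force'])
red=(((h[...,0]>60)&(h[...,0]<100)&(h[...,1]>60))|(((h[...,0]<4)|(h[...,0]>172))&(h[...,1]>150)))
print('ring',box(C,inr(C,t[0]-.05,t[0]+.05,t[1]-.05,t[1]+.05,.18,.3)&red))
for a,b in((.13,.16),(.158,.166),(.166,.174),(.17,.19)):
    m=inr(C,.54,.62,.33,.4,a,b)
    if m.sum(): print(a,b,box(C,m))
for n in('top','scene'):
    p=env.camera(n);C=cloud(p);h=cv2.cvtColor(p['pixels'],cv2.COLOR_BGR2HSV)
    m=inr(C,t[0]-.05,t[0]+.05,t[1]-.05,t[1]+.05,.185,.23)
    if m.sum():print(n,box(C,m))
    m=inr(C,.54,.58,.33,.375,.162,.182)
    if m.sum():print(n,'tip',box(C,m))
E
```

```text
time: 5.85
tool_pos: [0.5633, 0.2937, 0.2284]
eef_rot: [3.14, -0.003, -2.493]
force: [0.3, -1.4, -0.4]
width: 0.0633
finger_force: 44.3
time: 6.35
tool_pos: [0.5635, 0.3514, 0.23]
eef_rot: [-3.141, -0.001, -2.494]
force: [0.0, -0.1, -0.1]
width: 0.0633
finger_force: 44.3
[0.5635076  0.35140917 0.23002726] 0.06330670486191049 44.28628813941032
ring (10104, array([553.1, 352.1]), array([64.4, 85.5]), 77.5, 'z', array([0.2197, 0.2231, 0.225 ]))
0.13 0.16 (1104, array([592.9, 374.8]), array([65.2,  8. ]), 38.9, 'z', array([0.1512, 0.1535, 0.1555]))
0.158 0.166 (31, array([571.9, 356.1]), array([13.3,  7.2]), 14.7, 'z', array([0.1583, 0.1622, 0.1658]))
0.166 0.174 (75, array([566.9, 354.1]), array([6.6, 7.6]), 27.6, 'z', array([0.1682, 0.1729, 0.1738]))
0.17 0.19 (201, array([567.1, 354.3]), array([7.1, 7.4]), 37.2, 'z', array([0.1718, 0.1746, 0.1764]))
top (113, array([561.6, 324.7]), array([18.8, 61.4]), 76.7, 'z', array([0.2183, 0.223 , 0.2273]))
top tip (14, array([567.5, 353.7]), array([9.9, 7.3]), 53.1, 'z', array([0.1659, 0.1721, 0.1769]))
scene (180, array([563.1, 348.7]), array([72.2, 69.9]), 86.1, 'z', array([0.2131, 0.2198, 0.2283]))
scene tip (9, array([565.3, 354. ]), array([10.1,  4.3]), 43.0, 'z', array([0.1631, 0.1673, 0.1732]))
```

View pics/w3.png

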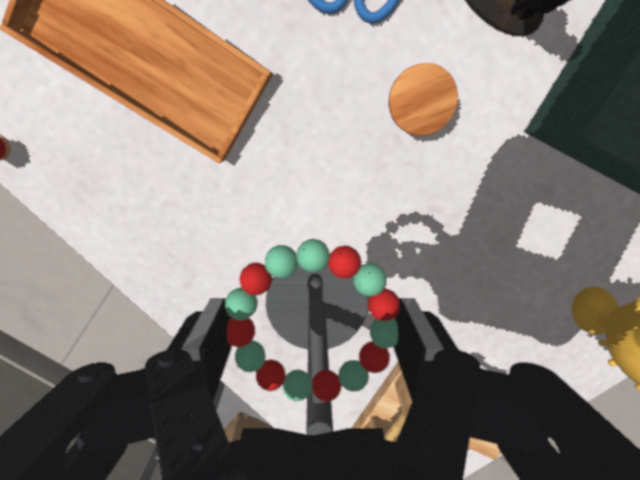

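The wrist view shows the hook tip (315,282) inside the ring, which is centred at about (313,320); the tip lies 3–4 mm ahead of the TCP. I correct and lower onto the hook.

```bash
python3 -m creep '[[0.6,0.03,0.02,0,0],[0.6,0.03,0.02,-0.1,0],[0.6,0.03,0.02,-0.2,0],[0.6,0.04,0.03,-0.27,0],[0.6,0.05,0.035,-0.34,0],[0.6,0.06,0.045,-0.4,0],[0.6,0.06,0.045,-0.45,0],[0.6,0.06,0.045,-0.45,0]]'; python3 -m creep '[[0.8,0,0,0,0],[0.9,0,0,0,0],[1,0,0,0,0],[1,0,0,0,0],[1,0,0,0,0],[1,0,0,0,0]]'
```

```text
time: 7.3
tool_pos: [0.5706, 0.3566, 0.1755]
eef_rot: [3.141, -0.002, -2.494]
force: [-0.5, 0.4, -1.1]
width: 0.0634
finger_force: 44.3
time: 7.9
tool_pos: [0.5709, 0.3566, 0.1766]
eef_rot: [-3.142, 0.0, -2.494]
force: [-0.3, 0.1, 0.3]
width: 0.0853
finger_force: 0.0
```

```bash
python3 -m creep '[[1,0,0,0.1,0],[1,0,0,0.3,0],[1,0,0,0.5,0],[1,0,0,0.8,0],[1,0,0,0.8,0],[1,0,0,0.8,0]]'; python3 - <<'E'
from h import *
from bench import env
p=env.camera('scene');cv2.imwrite('pics/s4.png',cv2.resize(p['pixels'][130:260,200:360],None,fx=4,fy=4))
C=cloud(p);h=cv2.cvtColor(p['pixels'],cv2.COLOR_BGR2HSV);print(box(C,inr(C,.5,.64,.28,.42,.05,.17)&(h[...,1]>60)))
E
```

```text
time: 8.5
tool_pos: [0.5709, 0.3567, 0.2739]
eef_rot: [-3.141, 0.002, -2.494]
force: [0.3, 0.7, 0.0]
width: 0.0858
finger_force: 0.0
(148, array([597.6, 384.6]), array([93.7, 46. ]), 56.3, 'z', array([0.0783, 0.1283, 0.1613]))
```

View pics/s4.png

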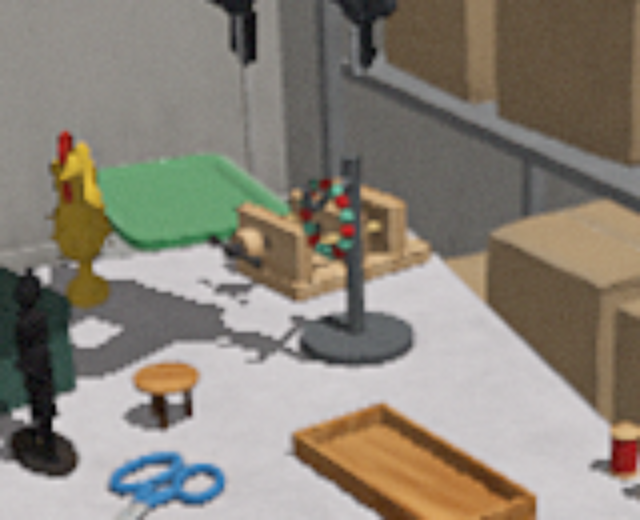

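The bracelet hangs on the hook arm behind the post at (330,215) in the crop. Now to the tongs.

```bash
python3 -m creep '[[1,-0.05,-0.3,0,0],[1,-0.1,-0.65,0,-0.01],[1,-0.2,-1,0,-0.02]]' >/dev/null; python3 -m creep '[[1,-0.1,-0.35,0,-0.01],[1,-0.2,-0.7,0,-0.03],[1,-0.25,-1,0,-0.05]]'>/dev/null; python3 -m creep '[[1,-0.1,-0.35,0,-0.02],[1,-0.2,-0.7,0,-0.04],[1,-0.25,-1,0,-0.06]]'>/dev/null; python3 -m creep '[[1,-0.1,-0.35,0,-0.02],[1,-0.2,-0.7,0,-0.04],[1,-0.25,-1,0,-0.048]]'; python3 -m creep '[[1,-0.1,-0.35,0,0],[1,-0.2,-0.7,-0.1,0],[1,-0.25,-1,-0.2,0]]'; python3 -m creep '[[1,-0.02,-0.35,-0.1,0],[1,-0.05,-0.7,-0.3,0],[1,-0.05,-1,-0.5,0],[1,-0.05,-1,-0.5,0],[1,-0.05,-1,-0.5,0]]'
```

```text
time: 9.75
tool_pos: [0.4555, -0.1249, 0.2718]
eef_rot: [-3.142, -0.002, 2.666]
force: [1.3, 0.4, -0.2]
width: 0.0852
finger_force: 0.0
time: 10.05
tool_pos: [0.4256, -0.245, 0.2476]
eef_rot: [3.141, -0.001, 2.67]
force: [1.1, 1.0, -0.0]
width: 0.0853
finger_force: 0.0
time: 10.55
tool_pos: [0.4203, -0.3632, 0.1873]
eef_rot: [3.14, -0.003, 2.67]
force: [-0.3, -0.6, -0.8]
width: 0.0854
finger_force: 0.0
```

```bash
cat > tg.py <<'E'
from h import *
from bench import env
s,p,C,h=wrist(env,'pics/w5.png');t=s['tool_pos'];print(t,s['eef_rot'][2])
m=inr(C,.30,.56,-.5,-.28,.017,.035)
print(box(C,m)); q=C[m][:,:2]
a=np.radians(-27)
for _ in range(3):
    c,sn=np.cos(a),np.sin(a);X=q@[c,sn];Y=q@[-sn,c]
    B=[];xs=np.arange(X.min(),X.max(),.006)
    for x in xs:
        k=abs(X-x)<.002
        B.append((np.percentile(Y[k],1),np.percentile(Y[k],99)) if k.sum()>4 else (np.nan,)*2)
    B=np.array(B);mid=B.mean(1);w=B[:,1]-B[:,0];k=(xs-X.min()>.05)&(xs-X.min()<.17)&np.isfinite(mid)
    f=np.polyfit(xs[k],mid[k],1);a+=np.arctan(f[0])
print('yaw',np.degrees(a),'rear X',X.min(),'len',np.ptp(X))
for x,ww in zip(xs,w):print(f'{(x-X.min())*1e3:.0f}:{ww*1e3:.1f}',end=' ')
print()
k=(xs-X.min()>.045)&(xs-X.min()<.125)
g=np.polyfit(xs[k],w[k],1);xo=(.054-g[1])/g[0];y=np.polyval(f,xo)
c,sn=np.cos(a),np.sin(a);print('origin by width',xo-X.min(),'world',xo*c-y*sn,xo*sn+y*c)
E
python3 tg.py
```

```text
[ 0.42034395 -0.36322504  0.18725025] 2.6696733261858316
(6046, array([ 422.8, -372.1]), array([ 85.9, 200.9]), 62.9, 'z', array([0.0199, 0.0233, 0.0249]))
yaw -27.46446078380306 rear X 0.44627177809265217 len 0.20119526626491202
0:11.9 6:23.6 12:27.9 18:28.1 24:28.5 30:33.0 36:36.9 42:41.5 48:44.7 54:45.6 60:46.8 66:47.6 72:48.8 78:49.6 84:50.9 90:51.9 96:53.1 102:54.0 108:54.4 114:55.5 120:56.5 126:57.6 132:59.7 138:64.1 144:68.8 150:72.8 156:77.4 162:79.7 168:81.1 174:82.2 180:82.6 186:84.0 192:85.3 198:85.7 
origin by width 0.10385108963581402 world 0.425978254160532 -0.37327456961285316
```

View pics/w5.png

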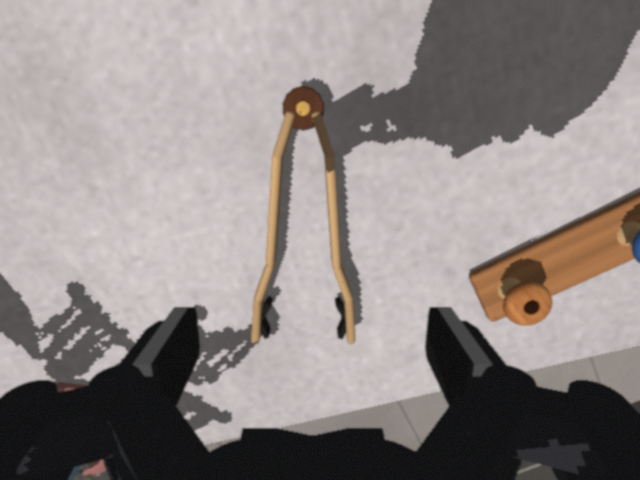

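The wrist view shows the tongs' pivot at (303,107), jaws at (262–345,315), and the straight grips at rows 155–265. The gripper is aligned with them. I descend and squeeze to about 50 mm.

```bash
python3 -m creep '[[1,0.037,-0.08,-0.2,0],[1,0.037,-0.08,-0.5,0],[1,0.037,-0.08,-0.8,0],[1,0.037,-0.08,-1,0],[1,0.037,-0.08,-1,0]]'; python3 -m creep '[[1,0,0,-0.15,0],[1,0,0,-0.28,0],[1,0,0,-0.33,0],[1,0,0,-0.36,0],[1,0,0,-0.36,0]]';  python3 -m creep '[[0.7,0,0,0,0],[0.62,0,0,0,0],[0.58,0,0,0,0],[0.58,0,0,0,0],[0.58,0,0,0,0],[0.58,0,0,0,0],[0.58,0,0,0,0]]' 25
```

```text
time: 11.1
tool_pos: [0.4249, -0.3708, 0.0667]
eef_rot: [3.139, -0.004, 2.672]
force: [-0.6, 0.4, 0.5]
width: 0.0858
finger_force: 0.0
time: 11.6
tool_pos: [0.4257, -0.373, 0.0262]
eef_rot: [-3.141, 0.001, 2.671]
force: [-0.3, -0.2, 0.2]
width: 0.0853
finger_force: 0.0
time: 12.3
tool_pos: [0.4257, -0.3734, 0.0263]
eef_rot: [-3.141, 0.002, 2.671]
force: [0.4, 0.8, 5.4]
width: 0.0493
finger_force: 6.4
```

```bash
python3 -m creep '[[0.57,0,0,0.03,0],[0.57,0,0,0.08,0],[0.57,0,0,0.18,0],[0.57,0,0,0.3,0],[0.57,0,0,0.45,0],[0.57,0,0,0.6,0],[0.57,0,0,0.7,0],[0.57,0,0,0.7,0],[0.57,0,0,0.7,0]]'; cat > tj.py <<'E'
from h import *
from bench import env
import sys
# tongs geometry in the hand, axes: u along tongs (+ to tips), v across
s,p,C,h=wrist(env,sys.argv[1]);t=np.array(s['tool_pos']);a=s['eef_rot'][2]-np.pi
u=np.array([np.cos(a),np.sin(a)]);v=np.array([-u[1],u[0]])
def rep(C,nm):
    D=C-t;U=D[...,:2]@u;V=D[...,:2]@v
    m=(U>-.12)&(U<.13)&(abs(V)<.055)&(D[...,2]>-.04)&(D[...,2]<.02)&((U<-.03)|(U>.03))
    print(nm,'rear U',U[m].min().round(4),'tip',U[m].max().round(4))
    for lo,hi in((-.11,-.09),(-.09,-.07),(-.06,-.04),(.04,.06),(.06,.075),(.075,.09),(.09,.11)):
        k=m&(U>lo)&(U<hi)
        if k.sum()>5: print((lo,hi),k.sum(),'V',np.percentile(V[k],[2,50,98]).round(4),'dz95',np.percentile(D[k][:,2],95).round(4))
print(t,np.degrees(a),s['width'],s['finger_force'])
rep(C,'wrist')
for n in('top','scene'):
    rep(cloud(env.camera(n)),n)
E
python3 tj.py pics/w6.png
```

```text
time: 13.2
tool_pos: [0.4252, -0.3728, 0.1091]
eef_rot: [3.141, -0.0, 2.671]
force: [0.9, 0.3, -0.6]
width: 0.0487
finger_force: 5.1
[ 0.42517106 -0.37276999  0.10913721] -26.975480957924056 0.04872595668566787 5.064982597832568
wrist rear U -0.1045 tip 0.0542
(-0.11, -0.09) 3847 V [-0.0117  0.0011  0.014 ] dz95 -0.0033
(-0.09, -0.07) 5967 V [-0.0136  0.0011  0.0155] dz95 -0.0025
(-0.06, -0.04) 3204 V [-0.0203  0.0141  0.0219] dz95 -0.0022
(0.04, 0.06) 228 V [-0.0319  0.0224  0.0324] dz95 -0.0019
top rear U -0.1017 tip 0.0972
(-0.11, -0.09) 16 V [0.0106 0.012  0.0145] dz95 -0.005
(-0.09, -0.07) 34 V [0.0095 0.0133 0.0164] dz95 -0.0014
(0.04, 0.06) 46 V [0.0245 0.0295 0.0334] dz95 -0.001
(0.06, 0.075) 39 V [0.0222 0.031  0.034 ] dz95 -0.0007
(0.075, 0.09) 36 V [0.0232 0.0325 0.0342] dz95 -0.0007
(0.09, 0.11) 18 V [0.0204 0.0321 0.0345] dz95 -0.0015
scene rear U -0.1072 tip 0.095
(-0.11, -0.09) 176 V [-0.0148 -0.0067  0.0114] dz95 -0.0056
(-0.09, -0.07) 239 V [-0.0176 -0.012   0.014 ] dz95 -0.0049
(-0.06, -0.04) 272 V [-0.0229 -0.0174  0.0199] dz95 -0.0051
(0.04, 0.06) 217 V [-0.0362 -0.0313  0.0301] dz95 -0.0041
(0.06, 0.075) 205 V [-0.0373 -0.0304  0.0335] dz95 -0.0043
(0.075, 0.09) 215 V [-0.038  -0.0302  0.0324] dz95 -0.0046
(0.09, 0.11) 52 V [-0.0376 -0.0341  0.0328] dz95 -0.0046
```

View pics/w6.png

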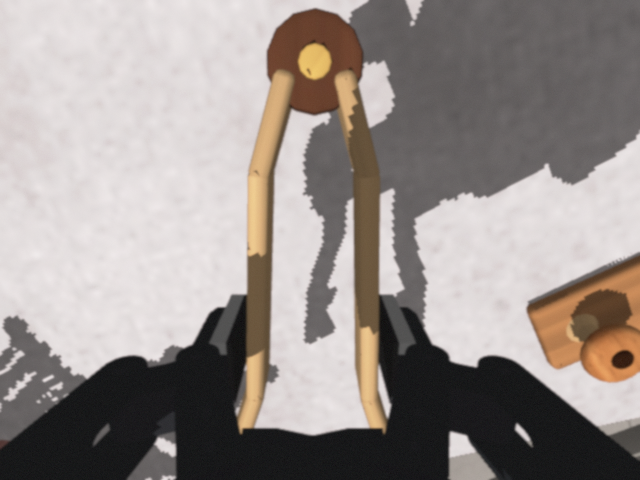

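The tongs hang level in the grip with the pivot at (315,60), centred, so the jaws are about 80 mm ahead of the TCP and 14 mm below it. I carry them above the blue brooch at yaw 0.

```bash
python3 -m creep '[[0.59,0,0,0.1,0],[0.6,0,0.1,0.25,0],[0.6,0.04,0.25,0.4,0.01],[0.6,0.08,0.4,0.45,0.02],[0.6,0.12,0.55,0.45,0.03],[0.6,0.17,0.7,0.45,0.045],[0.6,0.17,0.85,0.45,0.06],[0.6,0.17,1,0.45,0.07],[0.6,0.17,1,0.45,0.075]]'; python3 -m creep '[[0.6,0.03,0.15,0,0],[0.6,0.08,0.35,0,0],[0.6,0.14,0.6,0,0],[0.6,0.165,0.8,0,0],[0.6,0.165,0.89,0,0],[0.6,0.165,0.89,0,0],[0.6,0.165,0.89,0,0]]'; python3 tj.py pics/w7.png; python3 - <<'E'
from h import *
from bench import env
for n in('top','scene'):
    p=env.camera(n);C=cloud(p);h=cv2.cvtColor(p['pixels'],cv2.COLOR_BGR2HSV)
    cv2.imwrite(f'pics/{n}7.png',cv2.resize(p['pixels'][180:300,320:440] if n=='top' else p['pixels'][220:360,300:460],None,fx=4,fy=4))
    m=inr(C,.5,.6,-.19,-.1,.036,.06)
    if m.sum()>3:print(n,'blue',box(C,m),fit(C[m],.011))
E
```

```text
time: 14.25
tool_pos: [0.4457, -0.251, 0.1639]
eef_rot: [3.141, -0.0, -3.137]
force: [-0.6, 0.2, -0.5]
width: 0.0514
finger_force: 4.5
time: 14.95
tool_pos: [0.4656, -0.1469, 0.1636]
eef_rot: [-3.141, 0.0, -3.141]
force: [-0.6, 0.3, -1.0]
width: 0.0512
finger_force: 4.5
[ 0.46558513 -0.14689417  0.16356374] -359.97758144903025 0.051211900262882554 4.539694441482425
wrist rear U -0.104 tip 0.0541
(-0.11, -0.09) 3798 V [-0.0125  0.0003  0.013 ] dz95 -0.0031
(-0.09, -0.07) 6019 V [-0.0146  0.0003  0.0147] dz95 -0.0023
(-0.06, -0.04) 3234 V [-0.0216  0.0133  0.0215] dz95 -0.0019
(0.04, 0.06) 210 V [-0.0344  0.0234  0.0329] dz95 -0.0012
top rear U -0.0716 tip 0.0955
(-0.06, -0.04) 57 V [-0.0227 -0.0165  0.0216] dz95 -0.0003
(0.04, 0.06) 10 V [0.0304 0.0332 0.0347] dz95 0.0
(0.06, 0.075) 35 V [0.025  0.0324 0.0355] dz95 0.0003
(0.075, 0.09) 54 V [-0.0398  0.0273  0.036 ] dz95 0.0008
(0.09, 0.11) 21 V [-0.0399  0.0246  0.0365] dz95 0.0001
scene rear U -0.108 tip 0.0941
(-0.11, -0.09) 142 V [-0.0147 -0.007   0.0113] dz95 -0.006
(-0.09, -0.07) 144 V [-0.0181 -0.0131  0.014 ] dz95 -0.0045
(-0.06, -0.04) 168 V [-0.0235 -0.0192  0.0195] dz95 -0.0044
(0.04, 0.06) 97 V [-0.0384 -0.0346  0.0291] dz95 -0.0034
(0.06, 0.075) 63 V [-0.0401 -0.0372  0.0118] dz95 -0.0034
(0.075, 0.09) 80 V [-0.0408 -0.0376  0.0274] dz95 -0.0035
(0.09, 0.11) 19 V [-0.0409 -0.038   0.0331] dz95 -0.0046
top blue (31, array([ 555.6, -142.5]), array([11., 22.]), 44.0, 'z', array([0.0399, 0.0433, 0.0461])) [ 0.54906468 -0.14855441]
scene blue (123, array([ 542.1, -146.9]), array([30.1, 35.1]), 52.4, 'z', array([0.037 , 0.042 , 0.0453])) [ 0.54199949 -0.14761968]
```

```bash
python3 -m creep '[[0.6,0.02,0.01,-0.1,0],[0.6,0.04,0.02,-0.3,0],[0.6,0.04,0.02,-0.5,0],[0.6,0.04,0.02,-0.65,0],[0.6,0.04,0.02,-0.7,0],[0.6,0.04,0.02,-0.7,0],[0.6,0.04,0.02,-0.7,0]]'; python3 - <<'E'
from h import *
from bench import env
ims=[]
for n,(r,c) in(('top',(180,335)),('scene',(255,315))):
    p=env.camera(n);C=cloud(p);np.savez(n+'8.npz',**p)
    ims.append(cv2.resize(p['pixels'][r:r+80,c:c+100],None,fx=4,fy=4,interpolation=cv2.INTER_CUBIC))
cv2.imwrite('pics/c8.png',cv2.convertScaleAbs(np.hstack(ims),alpha=1.4))
E
```

```text
time: 15.9
tool_pos: [0.4707, -0.1441, 0.08]
eef_rot: [-3.141, 0.001, -3.141]
force: [-0.2, -0.5, -0.2]
width: 0.0513
finger_force: 4.5
```

View pics/c8.png

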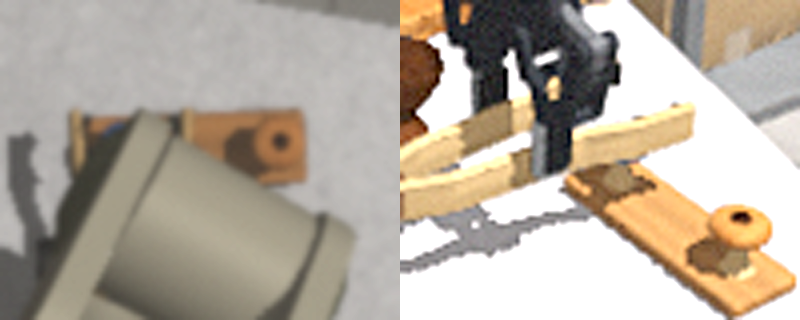

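The top crop (left) shows the two tips at x≈77 and 187, straddling the blue brooch. The scene crop shows the tongs level above the brooch. I compute the jaw centre numerically in each camera.

```bash
python3 - <<'E'
from h import *
for n in('top','scene'):
    p=np.load(n+'8.npz');C=cloud(p);h=cv2.cvtColor(p['pixels'],cv2.COLOR_BGR2HSV)
    for nm,y0,y1 in(('L',-.13,-.09),('R',-.20,-.16)):
        m=inr(C,.525,.6,y0,y1,.06,.085)
        if m.sum()>3:
            q=C[m];print(n,nm,len(q),'x',q[:,0].min().round(4),np.percentile(q[:,0],98).round(4),'y',np.percentile(q[:,1],[2,25,50,75,98]).round(4),'z',q[:,2].max().round(4))
            for x in(.53,.54,.55,.56):
                k=q[abs(q[:,0]-x)<.004]
                if len(k): print('   ',x,np.round([k[:,1].min(),k[:,1].max()],4))
    m=inr(C,.5,.6,-.19,-.1,.034,.053);
    if m.sum(): print(n,'blue',box(C,m))
    m=inr(C,.52,.58,-.28,-.21,.034,.053);print(n,'brown',box(C,m))
    p=np.load(n+'0.npz');C=cloud(p);print('orig blue fit',fit(C[inr(C,.5,.6,-.19,-.1,.036,.0435)],.0165),'brown',fit(C[inr(C,.5,.6,-.29,-.2,.036,.0435)],.0165))
E
```

```text
top L 65 x 0.5269 0.5657 y [-0.1198 -0.1142 -0.1116 -0.1092 -0.1074] z 0.0823
    0.53 [-0.1136 -0.1086]
    0.54 [-0.1195 -0.1092]
    0.55 [-0.1172 -0.1079]
    0.56 [-0.1198 -0.1074]
top R 37 x 0.5449 0.5653 y [-0.1832 -0.1814 -0.1784 -0.1753 -0.1716] z 0.0815
    0.55 [-0.1819 -0.1728]
    0.56 [-0.1847 -0.1704]
top blue (10, array([ 558. , -138.2]), array([ 3.1, 18.1]), 29.8, 'z', array([0.0394, 0.0421, 0.0444]))
top brown (152, array([ 546.8, -245.9]), array([34.8, 33.2]), 40.2, 'z', array([0.04  , 0.0444, 0.0479]))
orig blue fit [ 0.5438257  -0.14711408] brown [ 0.54710874 -0.2457721 ]
scene L 10 x 0.5575 0.5611 y [-0.1211 -0.1198 -0.1193 -0.1184 -0.117 ] z 0.0725
    0.56 [-0.1211 -0.1168]
scene R 117 x 0.5251 0.5639 y [-0.1842 -0.1822 -0.1812 -0.1799 -0.1701] z 0.0783
    0.53 [-0.1827 -0.1688]
    0.54 [-0.1854 -0.1707]
    0.55 [-0.1838 -0.1744]
    0.56 [-0.1855 -0.167 ]
scene blue (6, array([ 551.3, -167.7]), array([ 5.5, 33.6]), 52.9, 'z', array([0.0348, 0.036 , 0.0481]))
scene brown (153, array([ 545.2, -246.6]), array([32.7, 32.2]), 9.5, 'z', array([0.0365, 0.0419, 0.0452]))
orig blue fit [ 0.54458489 -0.14450981] brown [ 0.54712461 -0.24427133]
```

Aligned within 2 mm in both axes. I lower around the brooch and squeeze.

```bash
python3 -m creep '[[0.6,0,0,-0.06,0],[0.6,0,0,-0.12,0],[0.6,0,0,-0.17,0],[0.6,0,0,-0.2,0],[0.6,0,0,-0.21,0],[0.6,0,0,-0.21,0]]'; python3 -m creep '[[0.57,0,0,0,0],[0.54,0,0,0,0],[0.51,0,0,0,0],[0.49,0,0,0,0],[0.47,0,0,0,0],[0.45,0,0,0,0],[0.43,0,0,0,0],[0.42,0,0,0,0],[0.42,0,0,0,0],[0.42,0,0,0,0]]' 25
```

```text
time: 16.6
tool_pos: [0.4703, -0.1437, 0.0539]
eef_rot: [3.141, -0.0, -3.141]
force: [-0.6, -0.9, -1.3]
width: 0.0512
finger_force: 4.5
time: 17.6
tool_pos: [0.4704, -0.1438, 0.0542]
eef_rot: [-3.142, 0.0, -3.141]
force: [-0.6, 0.2, 0.5]
width: 0.0399
finger_force: 25.5
```

```bash
python3 -m creep '[[0.4,0,0,0.01,0],[0.4,0,0,0.04,0],[0.4,0,0,0.1,0],[0.4,0,0,0.2,0],[0.4,0,0,0.35,0],[0.4,0,0,0.55,0],[0.4,0,0,0.75,0],[0.4,0,0,0.9,0],[0.4,0,0,1,0],[0.4,0,0,1,0]]' 35; python3 - <<'E'
from h import *
from bench import env
p=env.camera('scene');ims=[cv2.resize(p['pixels'][220:360,300:460],(480,420),interpolation=cv2.INTER_CUBIC)]
cv2.imwrite('pics/c9.png',ims[0]);C=cloud(p)
print('left on post',inr(C,.5,.6,-.19,-.1,.038,.06).sum(),'brown',box(C,inr(C,.52,.58,-.28,-.21,.034,.053)))
h=cv2.cvtColor(p['pixels'],cv2.COLOR_BGR2HSV);m=inr(C,.52,.58,-.18,-.11,.12,.19)&(h[...,0]>100)&(h[...,1]>80);print('held',box(C,m) if m.sum() else 0)
E
```

```text
time: 18.6
tool_pos: [0.4708, -0.144, 0.176]
eef_rot: [-3.14, 0.003, -3.141]
force: [0.3, 0.0, -1.5]
width: 0.0397
finger_force: 38.4
left on post 0 brown (153, array([ 545.4, -245.7]), array([34. , 33.2]), 5.8, 'z', array([0.0365, 0.042 , 0.045 ]))
held (78, array([ 545.5, -139.8]), array([35.8, 31.2]), 12.7, 'z', array([0.161 , 0.1642, 0.1673]))
```

View pics/c9.png

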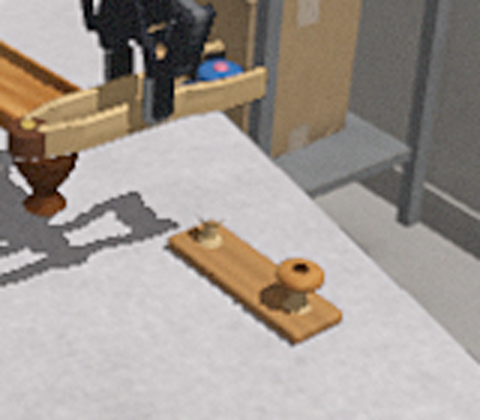

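The blue brooch is in the jaws at (220,70), the left post is empty, and the brown brooch is untouched. I carry it over the tray.

```bash
python3 -m creep '[[0.4,0,0.05,0.1,0],[0.4,0,0.12,0.2,0],[0.4,0,0.22,0.3,0],[0.4,0,0.34,0.38,0],[0.4,0,0.48,0.4,0],[0.4,0,0.62,0.4,0],[0.4,0,0.76,0.4,0],[0.4,0,0.9,0.4,0],[0.4,0,1,0.4,0]]' >/dev/null; python3 -m creep '[[0.4,0,0.15,0,0],[0.4,0,0.3,0,0],[0.4,0,0.45,0,0],[0.4,0,0.6,0,0],[0.4,0,0.75,0,0],[0.4,0,0.9,0,0],[0.4,0,1,0,0]]'>/dev/null; python3 -m creep '[[0.4,0,0.15,0,0],[0.4,0,0.3,0,0],[0.4,0,0.42,0,0],[0.4,0,0.52,0,0],[0.4,0,0.58,0,0],[0.4,0,0.6,0,0],[0.4,0,0.6,0,0],[0.4,0,0.6,0,0]]'; python3 - <<'E'
from h import *
from bench import env
for n in('top','scene'):
    p=env.camera(n);C=cloud(p);h=cv2.cvtColor(p['pixels'],cv2.COLOR_BGR2HSV)
    m=inr(C,.5,.6,.1,.24,.17,.24)&(h[...,0]>100)&(h[...,0]<135)&(h[...,1]>80);print(n,'held',box(C,m) if m.sum()>3 else 0)
    print('stool',box(C,inr(C,.38,.5,.31,.41,.03,.06)) if inr(C,.38,.5,.31,.41,.03,.06).sum()>3 else 0)
    r=inr(C,.54,.66,.3,.44,.08,.17)&(h[...,1]>60);print('ring',box(C,r) if r.sum()>3 else 0)
    m=inr(C,.52,.65,.1,.24,.17,.25)
    if m.sum()>3: print('tips maxx',np.percentile(C[m][:,0],99),'y',np.percentile(C[m][:,1],[1,99]),'z',np.percentile(C[m][:,2],[2,98]))
s=env.read_state();print(s['time'],s['tool_pos'],s['eef_rot'],s['width'],s['finger_force'])
E
```

```text
time: 21.05
tool_pos: [0.4703, 0.1679, 0.2221]
eef_rot: [-3.141, -0.0, -3.142]
force: [-0.2, 0.1, -0.7]
width: 0.0395
finger_force: 38.4
top held (56, array([554.4, 168.1]), array([12.5, 29.7]), 16.4, 'z', array([0.2084, 0.212 , 0.2146]))
stool (43, array([442.1, 384.5]), array([36. ,  9.1]), 0.2, 'z', array([0.0362, 0.0399, 0.0433]))
ring (131, array([598.3, 372.9]), array([57.8, 14.4]), 88.9, 'z', array([0.1161, 0.1567, 0.1668]))
tips maxx 0.5655759245767971 y [0.1370259  0.19318732] z [0.2050559  0.22063389]
scene held (21, array([544.8, 174. ]), array([30.7, 26.8]), 69.5, 'z', array([0.2079, 0.21  , 0.2114]))
stool (114, array([439.6, 363.2]), array([49.7, 52.7]), 50.9, 'z', array([0.0334, 0.0373, 0.0399]))
ring (7, array([611.9, 393. ]), array([73.2, 27.4]), 49.6, 'z', array([0.1314, 0.1401, 0.16  ]))
tips maxx 0.5639128206209922 y [0.13599327 0.19394766] z [0.1942512  0.21672704]
21.15 [0.47038638 0.167813   0.22214097] [-3.14146593e+00  1.75191376e-05  3.14136505e+00] 0.03962121448558395 38.36779475212097
```

```bash
python3 -m creep '[[0.4,0,0,0,0],[0.4,0,0,0,0],[0.4,0,0,0,0],[0.4,0,0,0,0],[0.4,0,0,0,0],[0.4,0,0,0,0]]'; python3 -c "
from bench import env
print(env.close_job())"
```

```text
time: 21.75
tool_pos: [0.4703, 0.1683, 0.2221]
eef_rot: [3.142, 0.0, -3.141]
force: [-0.7, -0.0, -1.3]
width: 0.0394
finger_force: 38.4
the job is handed in; nothing more can be done
None
```

The job is handed in at about 22 s: the bracelet hangs on the hook, and the tongs hold the blue brooch level about 20 cm above the table over the middle of the tray; the camera checks showed the brown brooch and the stool unmoved.

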